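Clamp a ski tail in the base-repair press

ROBOT

A 6-joint arm with a two-finger parallel gripper is mounted at the origin on the work surface. World frame = base frame: x ahead of the robot, y to its left, z up, the work surface at z = 0. Lengths are in mm, angles in rad, forces in N, time in s.
With the tool pointing down it reaches from about 350 to 875 mm from the base axis. Payload 4.2 kg.
Tool frame: the origin (TCP) lies on the mounting face of the last link; the fingertips stand 173 mm ahead of it and the grasp point (between the pads) lies grip_point_offset ahead of it (grip_point_offset is the distance from the TCP to the grasp point, in mm); z points along the fingers, y is the line along which they close (so a half turn about z gives the same grasp; the last joint's range is limited). The gripper opens to 85 mm and grips with 20 to 120 N. Pads are 22 mm wide; open, the fingers measure 114 mm over their backs; the gripper's body (76 mm by 85 mm) begins 54 mm behind the grasp point. The pads swing forward as they close: fully open they stand 13 mm farther back than shut.
Start: joints at [1.582, 0.385, 0.008, 0, -1.194, -0.259], TCP at [153.263, 605.896, 404.712] pointing down, gripper open.
Joint ranges: [-3.14, 3.14], [-1.21, 2.06], [-1.07, 1.41], [-3.16, 2.05], [-2.99, -0.16], [-3.1, 3.1]. Speed limits (rad/s): [2.79, 2.79, 3.14, 3.14, 3.14, 3.14].

INTERFACE

Orientations are given as a unit quaternion [x, y, z, w].
In Python, from bench import read_state, get_image, job_done, recognise, place_of, grip_point_offset gives the robot as it stands. The module is installed in compiled form; this text tells all that it offers.
- The arm moves only by the tool carry_out, never from a script. Its arguments are lists of equal length, an entry for each row: "slide": the shift along the tool's x, y, z in m, a list of three; "roll": the turn about the tool's z in degrees; "claw": the finger opening in m, from 0 to 0.0854. A call has 1 to 8 rows; each row is the pose to reach, as a shift and turn from the pose commanded when the call began, along the tool's axes at that moment; what a row does not reach only later rows make up. A row lasts 1/8 s, in which the tool goes at most 62.5 mm and 10.7 degrees, less where a joint would pass 70% of its speed; a pose out of reach is approached as far as the arm can. A call with a gripper value outside its range is refused whole. The fingers move at their own pace and stop on an object; the grip force is fixed at half the most. Time passes only in rows, so rows that repeat a pose let the fingers close. It gives the time, the measured TCP pose, the force, the opening and the grip force at its end, in the units of the state.
- read_state(): the state, without advancing time (a new reading comes with each control period).
- get_image(name): name is "scene" or "top"; returns a dict with "img" (480x640x3 uint8, red, green, blue), "z_map" (480x640 float32, mm along the optical axis (not along the pixel's ray), 0 where there is no reading), "mtx" (3x3 intrinsics, pixels), "world_from_camera" (4x4, takes a point from camera to world coordinates). Camera axes: x right, y up, looking along -z (the intrinsics and any distortion apply to the point x, -y, -z); pixel columns grow to the right and rows downward; lengths in mm; the calibration is good to about 2 mm. A picture is of the moment at which its call begins.
- job_done(): hands the job in; it is judged then, once.
Trained networks look in a picture, given as the dict that the camera call returned (one of the last four; its "shot" number tells which), for a name from the list of things; names that differ only in an ending like _2 or _b are one class to them, and where a whole thing is asked for, a point or a joint stands for the part that bears it (a point fixed in the world has none). Each returns a list of dicts, best first, with "conf" (0 to 1); they miss things now and then, are a little off and sometimes report something else, mostly with a low value. They report only what shows in the picture. A call takes as long as a camera call. They do not tell look-alikes from the thing itself.
- recognise(picture, thing): "at" ([column, row] in pixels, amid what is visible of it).
- place_of(picture, thing): "at" ([column, row] in pixels: a listed point, or the origin of a listed thing).
The state is a dict: "clock": time; "joints": joint angles; "joint_vel": joint speeds; "joint_efforts": joint torques, N m; "position": TCP position; "ee_rot": TCP orientation; "contact_force": force on the tool from outside, world axes, zero at the start; "wrist_torque": the same for the moment, N m; "gripper_width": finger opening in mm; "grasp_force": force on a finger pad.
Only numpy, scipy, OpenCV 4.12 (cv2) and the standard library are available. Lean on these libraries where they do the work, as an engineer would, in place of code of your own. Each camera call takes 0.05 s, during which the arm holds its last target. There are 200 camera calls.

TASK

Clamp the ski tail in the small repair press: first push it along its channel until its round end is against the red stop. Then lower the drilled platen squarely over the guide rod, hub up and its long way across the ski, rest it on the orange brake collar and let go of it; then push it straight down, keeping it square so that it does not bind, until it lies flat on the ski and the wooden packing block. Do not let the platen drop, keep the ski against its stop, and leave the other things on the bench where they are.

Things in the scene. Friction and masses are not known exactly. Their poses are not given: they have to be found in the camera images.
- press: The fixed repair press; origin at the foot of its steel guide rod, on the bench, z up. Grey bed 15 mm thick, x -108 to +86, y -170 to +100 mm. On the -x side of the rod the ski channel runs along y: centre line x = -62 mm, 80 mm wide, between dark rails 6 mm (inner) and 8 mm (outer) above the bed; a red stop, 18 mm above the bed, closes its +y end.
- rod_tip (a point): Tip of the guide rod (vertical, dia 16 mm, at x = y = 0 of the press), 115 mm above the bench. The last 12 mm taper to dia 7.
- packing_top (a point): Middle of the top of the fixed wooden packing block on the press's +x side (x 24 to 84, y -45 to +45 mm), 27 mm above the bench, level with the ski's top.
- ski_stop (a point): Middle of the channel at the face of the red stop (press x -62, y +75 mm), 6 mm above the bed: the round end of the ski must meet it.
- collar_top (a point): Centre of the top of the orange brake collar: a ring of dia 32 mm, 10 mm thick, round the guide rod. It slides only when pushed down with about 9 N and stays where it is left; the platen's weight alone does not move it. Its top is 60 to 68 mm above the bench at the start and 26 mm when lowest, 1 mm below the packing block's top.
- collar (a joint): Height of the brake collar above its lowest position (m), 0 at the bottom.
- ski_mid (a point): Centre, half-way up, of the black ski tail section: 76 mm wide, 150 mm long, 12 mm thick, about 0.16 kg, red patch on top, loose in the channel, 40 to 75 mm short of the stop. Its y axis points to its round end (+y of the press). Fully home this point is at press x -62, y 0 mm.
- ski_end (a point): Middle of the square-cut end of the ski (75 mm from its centre, away from the stop), half-way up: push here, along +y of the press.
- platen_mid (a point): Centre, half-way up, of the loose platen (about 0.4 kg) on the hole's axis. Aluminium plate 160 mm (its x) by 60 mm (its y), 8 mm thick, a rib 6 mm wide and 6 mm high along each arm; at its middle a brass hub of dia 40 mm. z up along the hole. Both arms are alike: either way round will do.
- platen_foot (a point): Centre of the hole at the platen's underside, 24 mm below its centre. Home: on the rod's axis, 27 mm above the bench.
- hub_top (a point): Centre of the hub's top face, 48 mm above the platen's underside; the dia 19 mm hole runs right through. Pushed down far from the hole the platen tilts and binds on the rod; pushed here close to the rod, best on both sides of it, it slides. Home: 75 mm above the bench, the rod standing 40 mm out of it.
- wax_bar: Bystander: yellow bar of wax, 50 x 100 x 22 mm, origin at the underside. Leave alone.
- cork_block: Bystander: cork block, 60 x 90 x 35 mm, origin at the underside. Leave alone.
- wax_brush: Bystander: yellow hand brush with white bristles, 60 x 120 x 50 mm, origin at the underside. Leave alone.
- scraper: Bystander: clear plastic scraper lying flat, 60 x 130 x 5 mm, origin at the underside. Leave alone.
- screwdriver: Bystander: screwdriver lying on the bench, about 200 mm long. Leave alone.
- cleaner: Bystander: white bottle with blue label and red cap, dia 56 x 140 mm, origin at the underside. Leave alone.
- wax_tin: Bystander: green round tin, dia 72 x 45 mm, origin at the underside. Leave alone.
Mind the look-alikes: they are no part of the job. Leave any green or turquoise look-alike of the part that bears platen_mid alone.

How it is judged:
By the outcome, as a careful person would: the job done as asked, in the order asked, and still so for the second after the job is handed in, with the robot touching nothing.
It also fails if it takes over 72 s, if anything falls off the work surface, if the arm or the gripper's body presses on something with over 40 N, if the wrist force passes 120 N, or if a joint passes its speed limit or range.

## Working session

There is one attempt and no reset: what is moved stays moved. The work goes in short steps, Python scripts to look and compute and a tool call to move; the robot and the scene stay as the last step left them, time stands still between calls to the robot, and variables do not carry over. Pictures are saved under pics/ and viewed, at most 10 in all, crops included, and the job is handed in when it is done.

Besides the shell and the picture viewer there is one more tool, called after ">>>" as name(argument=value, ...) on one line, values as JSON. carry_out: Moves the arm, as the interface text tells. Its arguments: {"type":"object","properties":{"slide":{"type":"array"},"roll":{"type":"array"},"claw":{"type":"array"}},"required":["slide","roll","claw"]}

```bash
mkdir -p pics; ls
cat > h.py <<'E'
import numpy as np, cv2
from bench import *
def w(pic,uv,z=None,r=2):
    "pixel -> world; with plane z if given else by depth"
    K=pic["mtx"];T=np.array(pic["world_from_camera"]);u,v=uv
    ray=np.array([(u-K[0][2])/K[0][0],-(v-K[1][2])/K[1][1],-1.])
    if z is None:
        p=pic["z_map"][max(0,int(v)-r):int(v)+r+1,max(0,int(u)-r):int(u)+r+1];p=p[p>0]
        return T[:3,:3]@(ray*np.median(p))+T[:3,3] if p.size else None
    d=T[:3,:3]@ray;return T[:3,3]+d*(z-T[2,3])/d[2]
def px(pic,p):
    K=pic["mtx"];T=np.linalg.inv(pic["world_from_camera"]);c=T[:3,:3]@np.array(p,float)+T[:3,3]
    return [K[0][0]*c[0]/-c[2]+K[0][2],K[1][1]*-c[1]/-c[2]+K[1][2]]
def cloud(pic):
    K=np.array(pic["mtx"]);T=np.array(pic["world_from_camera"]);d=pic["z_map"]
    v,u=np.mgrid[:480,:640]
    c=np.stack([(u-K[0,2])/K[0,0]*d,-(v-K[1,2])/K[1,1]*d,-d],-1)
    P=c@T[:3,:3].T+T[:3,3];P[d==0]=np.nan;return P
def save(pic,n):cv2.imwrite("pics/"+n,cv2.cvtColor(pic["img"],cv2.COLOR_RGB2BGR))
E
cat > a.py <<'E'
from h import *
np.set_printoptions(precision=1,suppress=True)
print(grip_point_offset,read_state())
for n in("top","scene"):
    p=get_image(n);save(p,n+"0.png");print(n,np.array(p["world_from_camera"])[:3,3])
    for t in("rod_tip","packing_top","ski_stop","collar_top","ski_mid","ski_end","platen_mid","platen_foot","hub_top","press"):
        print(t,[(np.round(a["at"],1).tolist(),round(a["conf"],2),w(p,a["at"])) for a in place_of(p,t)[:4]])
E
python3 a.py
```

```text
pics
154.70000000000002 {'clock': 0.0, 'joints': array([ 1.6,  0.4,  0. , -0. , -1.2, -0.3]), 'joint_vel': array([ 0., -0., -0.,  0., -0.,  0.]), 'joint_efforts': array([ -0. , -39.2,  18.8,   4.2,  -0. ,  -0. ]), 'position': array([153.2, 605.7, 403.6]), 'ee_rot': array([ 1. , -0.1, -0. ,  0. ]), 'contact_force': array([-0.6,  0.8,  0. ]), 'wrist_torque': array([ 0., -0.,  0.]), 'grasp_force': 0.0, 'gripper_width': 85.55123347846401}
top [ 373.5  106.8 1665.9]
rod_tip [([384.6, 235.4], 0.95, array([ 583.7, -166.6,   19.3]))]
packing_top [([379.0, 225.9], 0.88, array([ 616.4, -145.9,   26.8]))]
ski_stop [([466.8, 230.2], 0.62, array([ 601.2, -450.6,   46.2])), ([349.7, 250.4], 0.58, array([528.4, -42. ,  29.3]))]
collar_top [([378.4, 237.4], 0.61, array([ 568. , -134.1,   87.6])), ([181.9, 261.5], 0.56, array([486.9, 548.7,   0.1]))]
ski_mid [([382.3, 259.4], 0.82, array([ 498. , -156.7,   25.7])), ([219.7, 209.9], 0.58, array([669.1, 417.1,  21.1])), ([352.7, 250.9], 0.26, array([527.4, -53.1,  22.5]))]
ski_end [([291.7, 190.4], 0.61, array([738.8, 163.3,  35.3]))]
platen_mid [([259
[... 1046 characters left out ...]
))]
platen_mid [([385.9, 275.1], 0.88, array([548.6, 270.5,  46.2])), ([429.5, 226.5], 0.65, array([350.9, 340. ,  44.1])), ([543.7, 267.6], 0.58, array([366.7, 673.6,  41.4]))]
platen_foot [([539.7, 269.6], 0.8, array([367.4, 667.7,  26.3])), ([386.4, 279.8], 0.75, array([557.2, 275.6,  36.8])), ([421.9, 229.1], 0.68, array([349.9, 320.6,  17. ])), ([251.1, 236.0], 0.46, array([ 576.6, -127.1,   64.3]))]
hub_top [([388.5, 270.8], 0.92, array([530.4, 272.7,  40.6])), ([426.8, 220.2], 0.86, array([331.1, 326.5,  42.1])), ([547.5, 264.2], 0.56, array([350.1, 682.4,  38.3]))]
press [([250.5, 243.5], 0.81, array([ 576.8, -136.5,   16.1])), ([237.9, 251.1], 0.35, array([ 617.7, -155.7,   26.3]))]
```

View pics/top0.png

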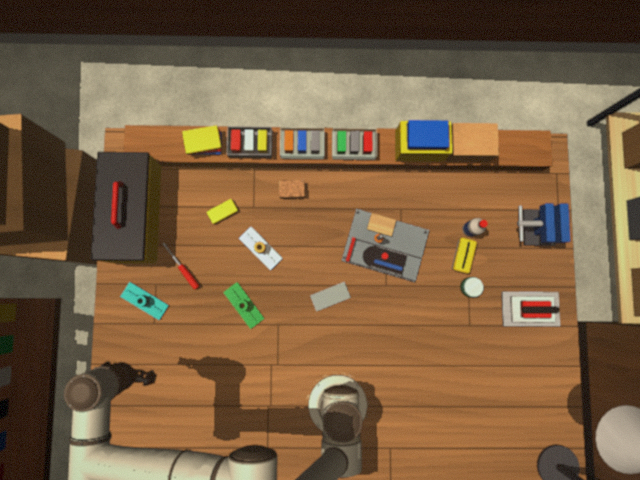

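View pics/scene0.png

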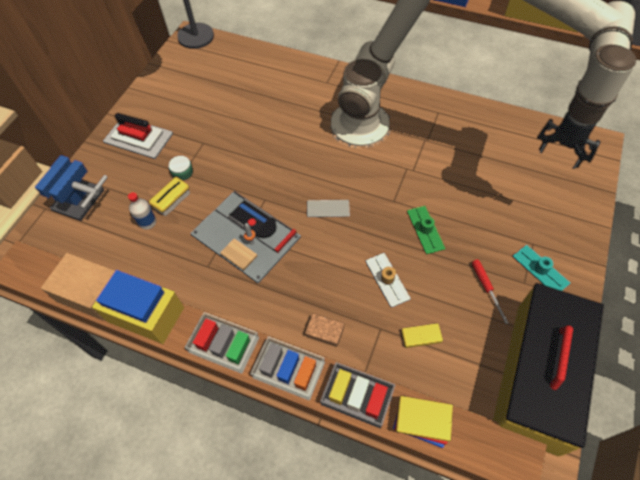

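The real platen is the bare aluminium one with a brass hub, at top (261,247) and scene (388,275). Its look-alikes are green at top (243,305) / scene (427,228) and turquoise at top (145,300) / scene (541,267); both are to be left alone. The press is at top (385,243), with the red stop at (349,250), the square end of the ski near (405,265), the packing block at (380,225), and the rod and collar at (380,238). Next I take a close crop and measure.

```bash
cat > b.py <<'E'
from h import *
np.set_printoptions(precision=1,suppress=True)
rows=[]
for n,cs in(("top",[(225,215),(335,205)]),("scene",[(355,240),(185,185)])):
    p=get_image(n);P=cloud(p)
    print(n)
    # platen by height, near (545,272)
    for nm,c,R,zl,zh in(("platen",(545,272),110,4,22),("hub",(545,272),60,35,60),("bed",(560,-135),190,8,45)):
        m=(np.hypot(P[...,0]-c[0],P[...,1]-c[1])<R)&(P[...,2]>zl)&(P[...,2]<zh)
        q=P[m][:,:2].astype(np.float32);print(nm,m.sum(),np.median(P[m],0),cv2.minAreaRect(q))
    im=cv2.cvtColor(p["img"],cv2.COLOR_RGB2BGR)
    k=[cv2.resize(im[y:y+75,x:x+(75 if i==0 else 125)],None,fx=4,fy=4,interpolation=cv2.INTER_CUBIC) for i,(x,y) in enumerate(cs)]
    rows.append(np.hstack(k))
    np.savez(n+".npz",**{a:np.array(b) for a,b in p.items()})
cv2.imwrite("pics/crop.png",np.vstack(rows))
E
python3 b.py
```

```text
top
platen 806 [536.6 269.1   7.4] ((544.4290771484375, 270.9613037109375), (214.75021362304688, 209.949951171875), 14.43920612335205)
hub 82 [535.9 272.5  46.2] ((535.8536376953125, 272.05438232421875), (35.76767349243164, 37.59098434448242), 0.7031576633453369)
bed 4052 [ 546.6 -167.7   17.9] ((559.9464111328125, -128.4930877685547), (353.285400390625, 366.77142333984375), 74.15727996826172)
scene
platen 984 [550.8 281.4   7.3] ((547.8125, 268.68475341796875), (210.67593383789062, 211.0213165283203), 19.75851821899414)
hub 144 [540.5 275.6  46.5] ((538.4871215820312, 275.1448974609375), (39.0538215637207, 38.68874740600586), 59.797183990478516)
bed 4988 [ 557.7 -156.4   17.4] ((571.0433349609375, -157.0166473388672), (328.1932373046875, 328.0643615722656), 2.318066358566284)
```

View pics/crop.png

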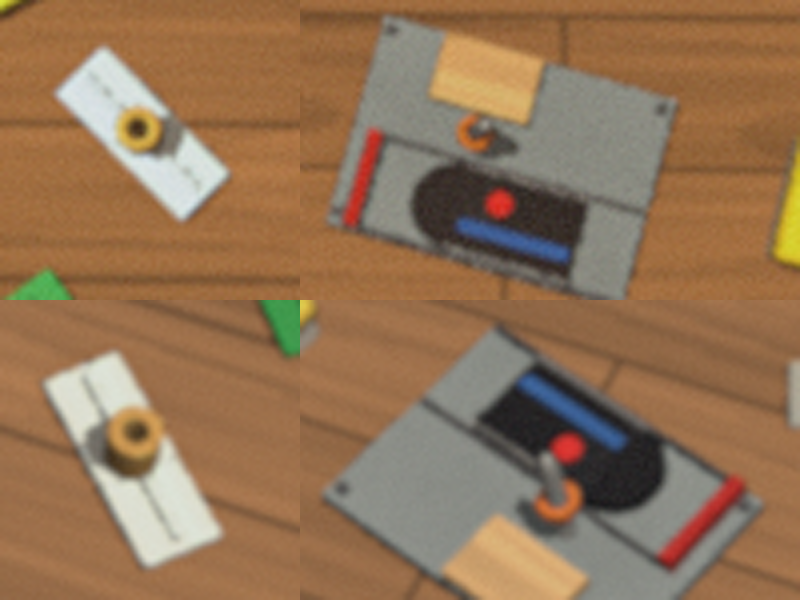

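The crop confirms a bare aluminium platen lying hub-up (hub at crop (139,129) in top and (136,433) in scene). The press has its packing block up-image in top and its stop to the left. I fit both poses from the visible corners.

```bash
cat > c.py <<'E'
from h import *
from scipy.optimize import least_squares
np.set_printoptions(precision=1,suppress=True)
pics={n:dict(np.load(n+".npz",allow_pickle=True)) for n in("top","scene")}
def uv(o,x,y):return np.array([o[0]+(x+.5)/4-.5,o[1]+(y+.5)/4-.5])
def fit(name,obs,guess,nm):
    def res(q,per=False):
        c,s=np.cos(q[2]),np.sin(q[2]);r=[]
        for i,(cam,u,l) in enumerate(obs):
            x=[q[0]+c*l[0]-s*l[1],q[1]+s*l[0]+c*l[1]]
            r.append(w(pics[cam],u,l[2])[:2]-x)
        r=np.array(r);return r if per else r.ravel()
    s=least_squares(res,guess,loss="soft_l1",f_scale=3.);q=s.x
    print(name,q[:2],np.degrees(q[2]));print(np.hstack([res(q,True),np.array([[{'top':0,'scene':1}[o[0]]] for o in obs])]).T)
    for cam in pics:
        o=[a for a in obs if a[0]==cam];b=obs;
        obs2=o
        def r2(q):
            c,s=np.cos(q[2]),np.sin(q[2])
            return np.ravel([w(pics[cam],u,l[2])[:2]-[q[0]+c*l[0]-s*l[1],q[1]+s*l[0]+c*l[1]] for _,u,l in obs2])
        t=least_squares(r2,q,loss="soft_l1",f_scale=3.).x;print("  ",cam,t[:2],np.degrees(t[2]))
    return q
T=lambda x,y:uv((335,205),x-300,y);S=lambda x,y:uv((185,185),x-300,y-300)
t=lambda x,y:uv((225,215),x,y);s=lambda x,y:uv((355,240),x,y-300)
press=[("top",T(386,16),(86,100,15)),("top",T(677,101),(86,-170,15)),("top",T(328,221),(-108,100,15)),
 ("top",T(441,34),(84,45,27)),("top",T(545,60),(84,-45,27)),("top",T(530,125),(24,-45,27)),("top",T(430,95),(24,45,27)),
 ("scene",S(323,494),(86,-170,15)),("scene",S(498,326),(-108,-170,15)),("scene",S(763,508),(-108,100,15)),
 ("scene",S(498,514),(24,-45,27)),("scene",S(588,577),(24,45,27)),("scene",S(441,569),(84,-45,27)),
 ("scene",S(546,455),(0,0,115))]
qp=fit("press",press,[565,-145,-.25],0)
pl=[("top",t(105,46),(80,30,8)),("top",t(55,94),(80,-30,8))]
A=[("top",t(105,46)),("top",t(55,94)),("top",t(183,221)),("top",t(229,174)),("scene",s(118,351)),("scene",s(43,382)),("scene",s(148,570)),("scene",s(223,537))]
print([w(pics[c],u,8)[:2] for c,u in A])
for c,u in(("top",t(139,128)),("scene",s(136,432))):print("hub",c,w(pics[c],u,48))
# assign: match corners by angle about the mean
g=np.array([540,273,0.])
import itertools
L=[(80,30,8),(80,-30,8),(-80,30,8),(-80,-30,8)]
th=np.arctan2(*(w(pics["top"],A[1][1],8)-w(pics["top"],A[2][1],8))[1::-1])
obs=[]
for c,u in A:
    x=w(pics[c],u,8)[:2]-g[:2];loc=np.array([[np.cos(th),np.sin(th)],[-np.sin(th),np.cos(th)]])@x
    obs.append((c,u,(80*np.sign(loc[0]),30*np.sign(loc[1]),8)))
obs+= [("top",t(139,128),(0,0,48)),("scene",s(136,432),(0,0,48))]
fit("platen",obs,[540,273,th],0)
for c in pics:
    for z,l in((115,(0,0)),(21,(-62,75))):
        R=np.array([[np.cos(qp[2]),-np.sin(qp[2])],[np.sin(qp[2]),np.cos(qp[2])]])
        print(c,"proj",l,px(pics[c],[*(qp[:2]+R@l),z]))
R=np.array([[np.cos(qp[2]),-np.sin(qp[2])],[np.sin(qp[2]),np.cos(qp[2])]])
# ski: square end edge corners top z 27
for c,u in(("top",T(587,203)),("top",T(573,278)),("top",T(410,202)),("top",T(501,205)),("scene",S(479,415)),("scene",S(537,362)),("scene",S(568,447)),("scene",S(665,470)),("top",T(475,133)),("scene",S(558,499))):
    z=64 if u[0]<0 else 27
    print(c,"press xy",R.T@(w(pics[c],u,27)[:2]-qp[:2]), "z64:",R.T@(w(pics[c],u,64)[:2]-qp[:2]))
E
python3 c.py
```

```text
press [ 571.4 -137.3] -16.303406262712098
[[-2.4 -0.7  0.2 -2.9 -0.  -0.5  0.1  1.8  2.7  6.2  0.8 -0.1 -0.3 -2.1]
 [-1.  -1.  -3.7  3.8 -1.8 -4.7 -3.   3.6  2.5  2.6  1.9  0.2  0.8 -0.8]
 [ 0.   0.   0.   0.   0.   0.   0.   1.   1.   1.   1.   1.   1.   1. ]]
   top [ 570.4 -139.5] -15.885079116611369
   scene [ 572.8 -135.8] -16.57238934556298
[array([614.1, 307.6]), array([570.8, 350.8]), array([459.3, 235.7]), array([501.1, 195.9]), array([460.4, 239.6]), array([504.3, 196.9]), array([617.4, 312.9]), array([575.1, 353.9])]
hub top [537.1 271.9  48. ]
hub scene [539.5 275.3  48. ]
platen [537.9 274.1] 45.29693118914019
[[-1.4 -2.  -1.  -1.9  0.1  1.3  1.9  2.3 -0.7  1.6]
 [-2.3 -1.2 -2.6 -0.2  1.3  0.8  3.1  1.8 -2.2  1.3]
 [ 0.   0.   0.   0.   1.   1.   1.   1.   0.   1. ]]
   top [536.5 272.3] 45.32932877076378
   scene [539.3 275.7] 45.36840892296303
top proj (0, 0) [np.float64(380.57542483875557), np.float64(235.39615971987178)]
top proj (-62, 75) [np.float64(351.1718454825688), np.float64(249.35767738270243)]
scene proj (0, 0) [np.float64(246.03991747373266), np.float64(224.0488648387025)]
scene proj (-62, 75) [np.float64(283.83411873250355), np.float64(239.91197536127058)]
top press xy [ -27.1 -116.3] z64: [ -32.3 -109.6]
top press xy [ -93.9 -122. ] z64: [ -97.7 -115.3]
top press xy [-71.1  32.9] z64: [-75.3  36.2]
top press xy [-50.6 -44.3] z64: [-55.3 -39.3]
scene press xy [ -31.3 -114.2] z64: [-17.3 -92.1]
scene press xy [ -94. -112.] z64: [-78.3 -90. ]
scene press xy [-50.6 -41. ] z64: [-36.1 -21. ]
scene press xy [-79.1  30.3] z64: [-63.8  48.3]
top press xy [ 4.  -5.1] z64: [-2. -1.]
scene press xy [-12.1 -16.4] z64: [1.3 2.9]
```

```bash
cat > m.py <<'E'
import sys
from h import *
from scipy.spatial.transform import Rotation as Ro
PR=np.array([571.5,-137.6]);PY=-16.3
def press(x,y):
    c,s=np.cos(np.radians(PY)),np.sin(np.radians(PY));return PR+[c*x-s*y,s*x+c*y]
def go(xy,z=None,cmd=None):
    "shift in tool axes (m) from the present pose to world xy, TCP z"
    s=read_state();R=Ro.from_quat(s["ee_rot"]).as_matrix();p=np.array(cmd if cmd is not None else s["position"])
    d=R.T@(np.array([*xy,p[2] if z is None else z])-p);return np.round(d/1000,4)
def yaw():
    R=Ro.from_quat(read_state()["ee_rot"]).as_matrix();return np.degrees(np.arctan2(R[1,0],R[0,0])),R[2,2]
def st():
    s=read_state();print("t%.2f"%s["clock"],"pos",s["position"].round(1),"F",s["contact_force"].round(1),"w%.1f g%.1f"%(s["gripper_width"],s["grasp_force"]),"yaw %.2f zz %.4f"%yaw(),"j",s["joints"].round(2))
E
python3 - <<'E'
from m import *
st()
c=[153.263,605.896,404.712]
t=press(-62,-150);print(t)
for xy in((400,350),(480,50),t):print(xy,go(xy,cmd=c))
print(Ro.from_quat(read_state()["ee_rot"]).as_matrix().round(4))
E
```

```text
t1.20 pos [153.3 605.9 404.7] F [-0.4  0.9  0.3] w85.1 g0.0 yaw -14.20 zz -1.0000 j [ 1.58  0.38  0.01  0.   -1.19 -0.26]
[ 469.89206556 -264.16945784]
(400, 350) [0.302  0.1876 0.    ]
(480, 50) [0.4531 0.4588 0.    ]
[ 469.89206556 -264.16945784] [0.5204 0.7658 0.    ]
[[ 0.9694 -0.2453  0.    ]
 [-0.2453 -0.9694 -0.    ]
 [ 0.      0.     -1.    ]]
```

>>> carry_out(slide=[[0.05, 0.031, 0], [0.1, 0.062, 0], [0.15, 0.093, 0], [0.2, 0.124, 0], [0.25, 0.155, 0], [0.3, 0.187, 0], [0.33, 0.24, 0], [0.357, 0.295, 0]], roll=[0, 0, 0, 0, 0, 0, 0, 0], claw=[0, 0, 0, 0, 0, 0, 0, 0])

```text
clock: 2.2
position: [427.6, 230.5, 404.7]
ee_rot: [0.992, -0.124, 0.0, -0.0]
contact_force: [0.8, -0.6, 0.6]
gripper_width: -0.1
grasp_force: 0.0
```

>>> carry_out(slide=[[0.027, 0.055, 0], [0.054, 0.11, 0], [0.081, 0.164, 0], [0.095, 0.22, 0], [0.11, 0.278, 0], [0.125, 0.336, 0], [0.14, 0.394, 0], [0.155, 0.45, 0]], roll=[0, 0, 0, 0, 0, 1, 2, 2.1], claw=[0, 0, 0, 0, 0, 0, 0, 0])

```text
clock: 3.2
position: [466.6, -244.0, 405.1]
ee_rot: [0.99, -0.142, 0.001, 0.0]
contact_force: [1.1, 0.5, -0.4]
gripper_width: 0.3
grasp_force: 0.0
```

Run:
```python
from m import *
st();print(go(press(-62,-150),191))
```

```text
t3.20 pos [ 466.6 -244.   405.1] F [ 1.1  0.5 -0.4] w0.3 g0.0 yaw -16.31 zz -1.0000 j [-0.17  0.22 -0.23  0.   -1.12  1.46]
[0.0086 0.0185 0.2141]
```

>>> carry_out(slide=[[0.004, 0.01, 0.05], [0.009, 0.0185, 0.1], [0.009, 0.0185, 0.15], [0.009, 0.0185, 0.195], [0.009, 0.0185, 0.213], [0.009, 0.0185, 0.213]], roll=[0, 0, 0, 0, 0, 0], claw=[0, 0, 0, 0, 0, 0])

```text
clock: 3.95
position: [470.4, -262.3, 190.7]
ee_rot: [0.99, -0.142, -0.001, 0.0]
contact_force: [-0.0, -0.0, 0.9]
gripper_width: -0.1
grasp_force: 0.0
```

Run:
```python
from m import *
st()
for y in(-130,-90,-95):print(y,go(press(-62,y),191))
p=get_image("top");q=get_image("scene")
k=[cv2.resize(i["img"][y:y+75,x:x+100],None,fx=4,fy=4,interpolation=cv2.INTER_CUBIC)[...,::-1] for i,x,y in((p,340,205),(q,195,170))]
cv2.imwrite("pics/ski1.png",np.hstack(k))
```

```text
t3.95 pos [ 470.4 -262.3  190.7] F [-0.  -0.   0.9] w-0.1 g0.0 yaw -16.28 zz -1.0000 j [-0.21  0.5  -0.45  0.   -0.62  1.49]
-130 [ 0.     -0.018  -0.0003]
-90 [ 0.     -0.058  -0.0003]
-95 [ 0.     -0.053  -0.0003]
```

View pics/ski1.png

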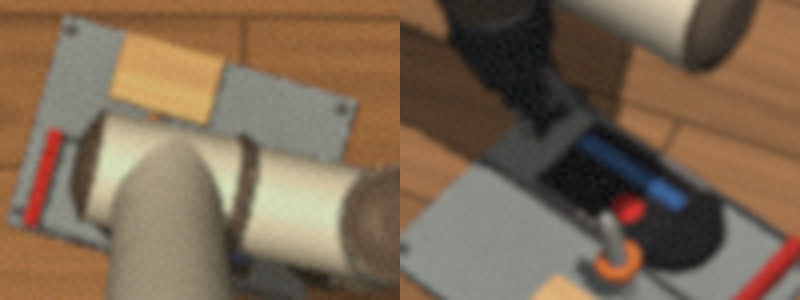

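The scene crop shows the closed fingertips standing in the channel behind the square end of the ski (crop (545,130)), clear of the rails. Now I push along +y of the press.

>>> carry_out(slide=[[0, -0.008, 0], [0, -0.014, 0], [0, -0.02, 0], [0, -0.026, 0], [0, -0.032, 0], [0, -0.038, 0], [0, -0.043, 0], [0, -0.048, 0]], roll=[0, 0, 0, 0, 0, 0, 0, 0], claw=[0, 0, 0, 0, 0, 0, 0, 0])

```text
clock: 5.05
position: [484.0, -215.9, 191.9]
ee_rot: [0.99, -0.142, 0.0, 0.0]
contact_force: [0.4, -2.3, 2.5]
gripper_width: 0.5
grasp_force: 1.8
```

>>> carry_out(slide=[[0, -0.002, 0], [0, -0.004, 0], [0, -0.006, 0], [0, -0.006, 0]], roll=[0, 0, 0, 0], claw=[0, 0, 0, 0])

```text
clock: 5.55
position: [485.6, -210.3, 191.8]
ee_rot: [0.99, -0.142, 0.0, -0.0]
contact_force: [0.1, -1.7, 3.6]
gripper_width: -0.1
grasp_force: 1.7
```

```bash
cat > d.py <<'E'
from m import *
st()
q=get_image("scene")
k=cv2.resize(q["img"][170:245,195:295],None,fx=4,fy=4,interpolation=cv2.INTER_CUBIC)[...,::-1]
cv2.imwrite("pics/ski2.png",k)
P=cloud(q)
for t in("ski_mid","ski_end"):
    for a in place_of(q,t)[:1]:
        x=w(q,a["at"],21)[:2]-PR-[1.3,1.7];c,s=np.cos(np.radians(PY)),np.sin(np.radians(PY));print(t,a["conf"],[c*x[0]+s*x[1],-s*x[0]+c*x[1]])
E
python3 d.py
```

```text
t5.55 pos [ 485.6 -210.3  191.8] F [ 0.1 -1.7  3.6] w-0.1 g1.7 yaw -16.29 zz -1.0000 j [-0.1   0.48 -0.48 -0.   -0.61  1.39]
ski_mid 0.83 [np.float64(-72.30095364831251), np.float64(-8.57627569032347)]
ski_end 0.59 [np.float64(-63.64065289728818), np.float64(-82.61174212116667)]
```

View pics/ski2.png

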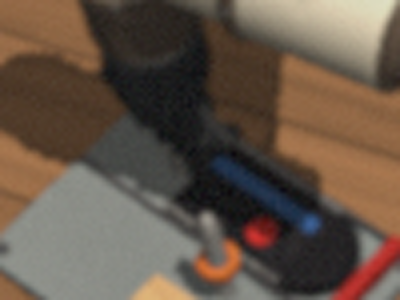

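The ski's round end (crop (355,260)) is still several mm short of the red stop, and the pushing force is about 2 N. I keep pushing in small steps.

>>> carry_out(slide=[[0, -0.002, 0], [0, -0.004, 0], [0, -0.005, 0], [0, -0.005, 0]], roll=[0, 0, 0, 0], claw=[0, 0, 0, 0])

```text
clock: 6.2
position: [486.9, -205.5, 191.8]
ee_rot: [0.99, -0.142, 0.0, -0.0]
contact_force: [-0.2, -2.7, 3.9]
gripper_width: -0.0
grasp_force: 2.3
```

>>> carry_out(slide=[[0, -0.001, 0], [0, -0.002, 0], [0, -0.003, 0], [0, -0.003, 0]], roll=[0, 0, 0, 0], claw=[0, 0, 0, 0])

```text
clock: 6.7
position: [487.6, -203.4, 191.8]
ee_rot: [0.99, -0.142, -0.0, 0.001]
contact_force: [-1.9, -8.8, 4.0]
gripper_width: -0.1
grasp_force: 5.0
```

>>> carry_out(slide=[[0, -0.001, 0], [0, -0.002, 0], [0, -0.002, 0]], roll=[0, 0, 0], claw=[0, 0, 0])

```text
clock: 7.08
position: [487.7, -202.7, 191.8]
ee_rot: [0.99, -0.142, -0.001, 0.001]
contact_force: [-3.0, -17.5, 4.4]
gripper_width: 0.2
grasp_force: 8.4
```

>>> carry_out(slide=[[0, 0.005, 0], [0, 0.015, 0], [0, 0.03, 0], [0, 0.03, -0.04], [0, 0.03, -0.1], [0, 0.03, -0.15]], roll=[0, 0, 0, 0, 0, 0], claw=[0, 0, 0, 0, 0, 0])

```text
clock: 7.82
position: [479.7, -230.0, 343.6]
ee_rot: [0.99, -0.142, 0.0, -0.0]
contact_force: [1.5, -0.3, -0.6]
gripper_width: 0.2
grasp_force: 0.0
```

Run:
```python
from m import *
st();d=go((538,274));print(d)
```

```text
t7.83 pos [ 479.7 -230.   343.6] F [ 1.5 -0.3 -0.6] w0.2 g0.0 yaw -16.31 zz -1.0000 j [-0.14  0.28 -0.31 -0.   -0.98  1.43]
[-8.560e-02 -5.001e-01  1.000e-04]
```

>>> carry_out(slide=[[-0.01, -0.06, 0], [-0.02, -0.12, 0], [-0.03, -0.18, 0], [-0.04, -0.24, 0], [-0.05, -0.3, 0], [-0.06, -0.36, 0], [-0.073, -0.42, 0], [-0.082, -0.478, 0]], roll=[-8, -16, -24, -32, -40, -48, -56, -61.7], claw=[0.0854, 0.0854, 0.0854, 0.0854, 0.0854, 0.0854, 0.0854, 0.0854])

```text
clock: 8.82
position: [535.2, 253.9, 341.5]
ee_rot: [0.922, 0.388, -0.0, -0.0]
contact_force: [1.3, 0.5, -0.1]
gripper_width: 85.4
grasp_force: 0.0
```

Run:
```python
from m import *
st();d=go((538,274),300);print(d)
q=get_image("scene")
for n,v in (("scene",q),):
    P=cloud(v)
    m=(np.hypot(P[...,0]-539,P[...,1]-275)<60)&(P[...,2]>35)&(P[...,2]<60);print(m.sum(),np.median(P[m],0))
```

```text
t8.82 pos [535.2 253.9 341.5] F [ 1.3  0.5 -0.1] w85.4 g0.0 yaw 45.63 zz -1.0000 j [ 0.72  0.38 -0.17 -0.   -1.02  1.65]
[ 0.0163 -0.012   0.0415]
149 [541.0892429  275.4287436   46.29943234]
```

>>> carry_out(slide=[[0.0163, -0.012, 0.04], [0.0163, -0.012, 0.09], [0.0163, -0.012, 0.13], [0.0163, -0.012, 0.1535], [0.0163, -0.012, 0.1535]], roll=[0.2, 0.2, 0.2, 0.2, 0.2], claw=[0.0854, 0.0854, 0.0854, 0.0854, 0.0854])

```text
clock: 9.5
position: [537.8, 271.4, 185.8]
ee_rot: [0.923, 0.384, -0.003, 0.001]
contact_force: [0.3, -0.8, 0.7]
gripper_width: 85.0
grasp_force: 0.0
```

>>> carry_out(slide=[[0, 0, 0], [0, 0, 0], [0, 0, 0], [0, 0, 0], [0, 0, 0]], roll=[0, 0, 0, 0, 0], claw=[0.06, 0.045, 0.03, 0.02, 0.02])

```text
clock: 10.12
position: [538.5, 272.8, 190.1]
ee_rot: [0.923, 0.385, 0.001, -0.0]
contact_force: [-2.4, 1.7, 6.2]
gripper_width: 38.7
grasp_force: 59.9
```

Run:
```python
from m import *
st()
```

```text
t10.12 pos [538.5 272.8 190.1] F [-2.4  1.7  6.2] w38.7 g59.9 yaw 45.23 zz -1.0000 j [ 0.74  0.58 -0.29  0.   -0.71  1.62]
```

>>> carry_out(slide=[[0, 0, -0.01], [0, 0, -0.04], [0, 0, -0.09], [0, 0, -0.14], [0, 0, -0.17], [0, 0, -0.17]], roll=[0, 0, 0, 0, 0, 0], claw=[0.02, 0.02, 0.02, 0.02, 0.02, 0.02])

```text
clock: 10.88
position: [538.3, 272.2, 360.8]
ee_rot: [0.923, 0.384, 0.003, -0.001]
contact_force: [-0.1, -0.3, -4.9]
gripper_width: 38.9
grasp_force: 61.0
```

Run:
```python
from m import *
st();print(go((571.5,-137.4)),read_state()["wrist_torque"])
```

```text
t10.88 pos [538.3 272.2 360.8] F [-0.1 -0.3 -4.9] w38.9 g61.0 yaw 45.20 zz -1.0000 j [ 0.74  0.38 -0.11  0.   -1.07  1.62]
[-0.2672  0.3122 -0.0014] [0.05721794 0.02006853 0.00169228]
```

>>> carry_out(slide=[[-0.02, 0.024, 0], [-0.053, 0.062, 0], [-0.09, 0.105, 0], [-0.127, 0.148, 0], [-0.164, 0.192, 0], [-0.2, 0.234, 0], [-0.23, 0.27, 0], [-0.25, 0.292, 0]], roll=[5, 13, 21, 29, 38, 47, 56, 61.5], claw=[0.02, 0.02, 0.02, 0.02, 0.02, 0.02, 0.02, 0.02])

```text
clock: 11.88
position: [568.4, -113.1, 355.2]
ee_rot: [0.989, -0.145, -0.003, 0.0]
contact_force: [-0.1, 0.3, -3.5]
gripper_width: 38.9
grasp_force: 61.1
```

Run:
```python
from m import *
st();print(go((571.5,-137.4)))
```

```text
t11.88 pos [ 568.4 -113.1  355.2] F [-0.1  0.3 -3.5] w38.9 g61.1 yaw -16.65 zz -1.0000 j [ 0.08  0.35 -0.18 -0.   -1.05  1.2 ]
[ 0.01    0.0224 -0.    ]
```

>>> carry_out(slide=[[0.005, 0.012, 0.01], [0.01, 0.0224, 0.02], [0.01, 0.0224, 0.032], [0.01, 0.0224, 0.032], [0.01, 0.0224, 0.032]], roll=[-0.3, -0.3, -0.3, -0.3, -0.3], claw=[0.02, 0.02, 0.02, 0.02, 0.02])

```text
clock: 12.5
position: [572.8, -134.4, 326.4]
ee_rot: [0.99, -0.138, 0.0, 0.0]
contact_force: [0.7, -0.4, -3.3]
gripper_width: 39.0
grasp_force: 61.1
```

Run:
```python
from m import *
st();print(go((571.5,-137.4)))
p=get_image("top");q=get_image("scene")
k=[cv2.resize(i["img"][y:y+100,x:x+100],None,fx=4,fy=4,interpolation=cv2.INTER_CUBIC)[...,::-1] for i,x,y in((p,330,190),(q,195,165))]
cv2.imwrite("pics/hover.png",np.hstack(k))
x,y,z=read_state()["position"];u=z-190
print("expected plate corners (scene crop px)")
for a,b in((80,30),(80,-30),(-80,-30),(-80,30)):
    X=press(a,b)-PR+[x,y]
    for v,o,off in((p,(330,190),0),(q,(195,165),400)):
        r=px(v,[*X,u+8]);print((a,b),[round((r[0]-o[0])*4+off+1.5),round((r[1]-o[1])*4+1.5)],end=" ")
    print()
for v,o,off in((p,(330,190),0),(q,(195,165),400)):
    r=px(v,[*PR,115]);print("tip",[round((r[0]-o[0])*4+off+1.5),round((r[1]-o[1])*4+1.5)])
```

```text
t12.50 pos [ 572.8 -134.4  326.4] F [ 0.7 -0.4 -3.3] w39.0 g61.1 yaw -15.91 zz -1.0000 j [ 0.04  0.39 -0.19  0.   -0.99  1.25]
[-0.0005  0.0032 -0.    ]
expected plate corners (scene crop px)
(80, 30) [198, 74] (80, 30) [554, 321] 
(80, -30) [268, 95] (80, -30) [489, 274] 
(-80, -30) [215, 281] (-80, -30) [647, 120] 
(-80, 30) [144, 260] (-80, 30) [711, 162] 
tip [204, 183]
tip [605, 238]
```

View pics/hover.png

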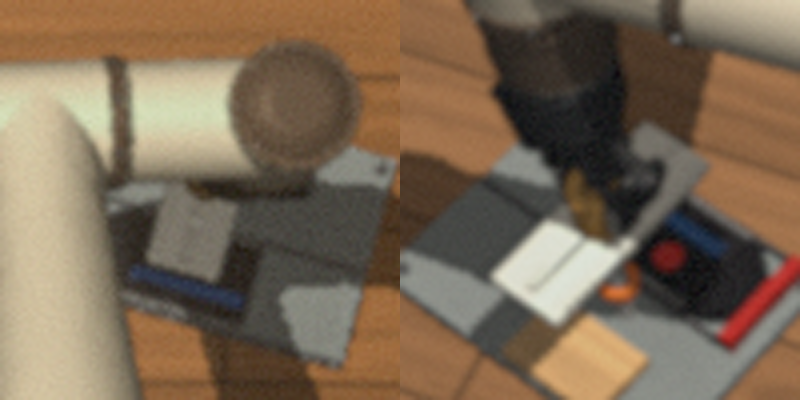

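In the scene half, the held platen's corners ((555,322), (490,275), (707,163), (645,121)) match the prediction to about 1 px. It is level, hub up, with its long way across the ski and above the rod. I fine-align and lower it.

>>> carry_out(slide=[[0, 0.0025, 0.002], [0, 0.0025, 0.004], [0, 0.0025, 0.004]], roll=[0, 0, 0], claw=[0.02, 0.02, 0.02])

```text
clock: 12.98
position: [571.8, -137.6, 322.0]
ee_rot: [0.99, -0.139, -0.0, 0.0]
contact_force: [0.9, 0.6, -3.1]
gripper_width: 38.9
grasp_force: 61.1
```

Run:
```python
from m import *
for i in range(3):
    st();print(go((572.0,-137)));get_image("top")
```

```text
t12.97 pos [ 571.8 -137.6  322. ] F [ 0.9  0.6 -3.1] w38.9 g61.1 yaw -16.01 zz -1.0000 j [ 0.04  0.39 -0.2  -0.   -0.98  1.25]
[ 0.     -0.0007 -0.    ]
t13.03 pos [ 571.9 -137.7  322.1] F [-0.2  0.3 -3.9] w38.6 g61.1 yaw -16.00 zz -1.0000 j [ 0.04  0.39 -0.2   0.   -0.98  1.25]
[-0.     -0.0007 -0.    ]
t13.07 pos [ 571.9 -137.6  322.2] F [-0.9  0.6 -3.3] w38.9 g61.1 yaw -16.00 zz -1.0000 j [ 0.04  0.39 -0.2   0.   -0.98  1.25]
[-0.0001 -0.0006 -0.    ]
```

>>> carry_out(slide=[[0, -0.0005, 0.006], [0, -0.0005, 0.012], [0, -0.0005, 0.017], [0, -0.0005, 0.02], [0, -0.0005, 0.023], [0, -0.0005, 0.025]], roll=[0.3, 0.3, 0.3, 0.3, 0.3, 0.3], claw=[0.02, 0.02, 0.02, 0.02, 0.02, 0.02])

```text
clock: 13.88
position: [572.0, -137.1, 297.1]
ee_rot: [0.99, -0.142, -0.0, 0.0]
contact_force: [0.6, -0.1, -3.3]
gripper_width: 38.6
grasp_force: 61.1
```

>>> carry_out(slide=[[0, 0, 0.002], [0, 0, 0.004], [0, 0, 0.006], [0, 0, 0.008]], roll=[0, 0, 0, 0], claw=[0.02, 0.02, 0.02, 0.02])

```text
clock: 14.38
position: [572.0, -137.1, 289.1]
ee_rot: [0.99, -0.142, 0.0, -0.0]
contact_force: [0.1, 0.5, -4.1]
gripper_width: 39.1
grasp_force: 61.1
```

>>> carry_out(slide=[[0, 0, 0.004], [0, 0, 0.008], [0, 0, 0.012], [0, 0, 0.016], [0, 0, 0.019], [0, 0, 0.019]], roll=[0, 0, 0, 0, 0, 0], claw=[0.02, 0.02, 0.02, 0.02, 0.02, 0.02])

```text
clock: 15.12
position: [572.0, -137.1, 269.9]
ee_rot: [0.99, -0.142, -0.0, 0.0]
contact_force: [0.2, 0.5, -3.0]
gripper_width: 38.8
grasp_force: 61.1
```

>>> carry_out(slide=[[0, 0, 0.002], [0, 0, 0.004], [0, 0, 0.004]], roll=[0, 0, 0], claw=[0.02, 0.02, 0.02])

```text
clock: 15.5
position: [572.0, -137.1, 266.0]
ee_rot: [0.99, -0.142, -0.0, 0.0]
contact_force: [0.2, -0.4, -2.5]
gripper_width: 39.0
grasp_force: 61.1
```

>>> carry_out(slide=[[0, 0, 0.002], [0, 0, 0.004], [0, 0, 0.006], [0, 0, 0.006]], roll=[0, 0, 0, 0], claw=[0.02, 0.02, 0.02, 0.02])

```text
clock: 16.0
position: [572.0, -137.1, 259.9]
ee_rot: [0.99, -0.142, -0.0, 0.0]
contact_force: [-0.3, 0.3, -3.3]
gripper_width: 38.6
grasp_force: 61.1
```

>>> carry_out(slide=[[0, 0, 0.001], [0, 0, 0.002], [0, 0, 0.002]], roll=[0, 0, 0], claw=[0.02, 0.02, 0.02])

```text
clock: 16.38
position: [572.0, -137.1, 258.1]
ee_rot: [0.99, -0.142, -0.0, 0.0]
contact_force: [-1.2, 0.3, -3.7]
gripper_width: 39.0
grasp_force: 61.1
```

>>> carry_out(slide=[[0, 0, 0.001], [0, 0, 0.0015], [0, 0, 0.0015]], roll=[0, 0, 0], claw=[0.02, 0.02, 0.02])

```text
clock: 16.75
position: [572.0, -137.1, 256.7]
ee_rot: [0.99, -0.142, -0.0, 0.0]
contact_force: [-0.4, 0.4, -3.1]
gripper_width: 38.8
grasp_force: 61.1
```

>>> carry_out(slide=[[0, 0, 0.001], [0, 0, 0.0015], [0, 0, 0.0015]], roll=[0, 0, 0], claw=[0.02, 0.02, 0.02])

```text
clock: 17.12
position: [572.0, -137.1, 255.1]
ee_rot: [0.99, -0.142, -0.0, 0.0]
contact_force: [-0.4, -0.2, -3.8]
gripper_width: 39.1
grasp_force: 61.1
```

>>> carry_out(slide=[[0, 0, 0.001], [0, 0, 0.0015], [0, 0, 0.0015]], roll=[0, 0, 0], claw=[0.02, 0.02, 0.02])

```text
clock: 17.5
position: [572.0, -137.1, 253.7]
ee_rot: [0.99, -0.142, -0.0, 0.0]
contact_force: [-0.3, -0.6, -2.3]
gripper_width: 38.7
grasp_force: 61.1
```

>>> carry_out(slide=[[0, 0, 0.001], [0, 0, 0.0015], [0, 0, 0.0015]], roll=[0, 0, 0], claw=[0.02, 0.02, 0.02])

```text
clock: 17.88
position: [572.0, -137.1, 252.1]
ee_rot: [0.99, -0.142, -0.0, 0.0]
contact_force: [-0.5, -0.0, -2.9]
gripper_width: 38.8
grasp_force: 61.1
```

>>> carry_out(slide=[[0, 0, 0.001], [0, 0, 0.001]], roll=[0, 0], claw=[0.02, 0.02])

```text
clock: 18.12
position: [572.1, -137.1, 251.9]
ee_rot: [0.99, -0.142, 0.0, 0.0]
contact_force: [-1.5, 0.4, 1.0]
gripper_width: 38.8
grasp_force: 61.7
```

The force swung from -3 to +1 N, so the platen is resting on the collar (underside about 62 mm). I let go.

>>> carry_out(slide=[[0, 0, 0], [0, 0, 0], [0, 0, 0], [0, 0, 0], [0, 0, 0]], roll=[0, 0, 0, 0, 0], claw=[0.045, 0.06, 0.075, 0.08, 0.08])

```text
clock: 18.75
position: [572.1, -137.1, 251.2]
ee_rot: [0.99, -0.142, 0.0, 0.0]
contact_force: [-0.3, -0.8, 0.2]
gripper_width: 80.1
grasp_force: 0.0
```

>>> carry_out(slide=[[0, 0, -0.01], [0, 0, -0.03], [0, 0, -0.06], [0, 0, -0.06], [0, 0, -0.06], [0, 0, -0.06]], roll=[0, 0, 0, 0, 0, 0], claw=[0.08, 0.08, 0.08, 0.03, 0.024, 0.024])

```text
clock: 19.5
position: [571.7, -137.1, 310.4]
ee_rot: [0.99, -0.142, -0.001, 0.0]
contact_force: [0.4, 0.1, 0.7]
gripper_width: 25.9
grasp_force: 0.0
```

Run:
```python
from m import *
st()
q=get_image("scene")
cv2.imwrite("pics/rest.png",cv2.resize(q["img"][165:265,190:310],None,fx=5,fy=5,interpolation=cv2.INTER_CUBIC)[...,::-1])
```

```text
t19.50 pos [ 571.7 -137.1  310.4] F [0.4 0.1 0.7] w25.9 g0.0 yaw -16.31 zz -1.0000 j [ 0.04  0.41 -0.21 -0.   -0.95  1.25]
```

View pics/rest.png

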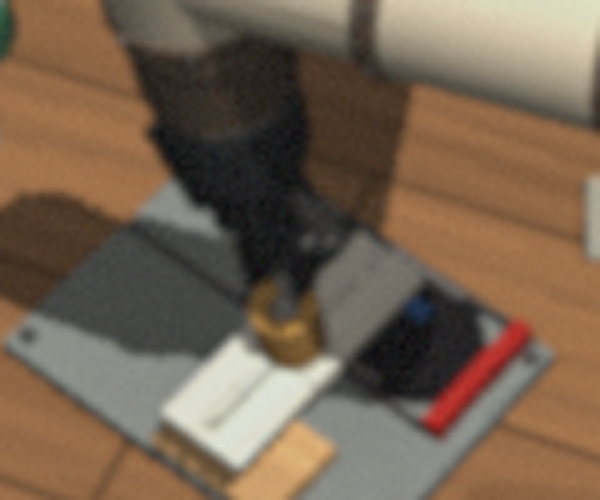

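The platen rests level on the collar, with its long way across the ski, and the fingers are just above the hub top (crop (290,290)). I press the hub with the fingers at a 24 mm opening, one on each side of the rod.

>>> carry_out(slide=[[0, 0, 0.008], [0, 0, 0.016], [0, 0, 0.02], [0, 0, 0.022], [0, 0, 0.024], [0, 0, 0.024]], roll=[0, 0, 0, 0, 0, 0], claw=[0.024, 0.024, 0.024, 0.024, 0.024, 0.024])

```text
clock: 20.3
position: [572.0, -137.1, 287.2]
ee_rot: [0.99, -0.142, 0.0, -0.0]
contact_force: [-0.5, -0.8, 0.2]
gripper_width: 23.9
grasp_force: 0.0
```

>>> carry_out(slide=[[0, 0, 0.002], [0, 0, 0.004], [0, 0, 0.004]], roll=[0, 0, 0], claw=[0.024, 0.024, 0.024])

```text
clock: 20.68
position: [572.0, -137.1, 283.2]
ee_rot: [0.99, -0.142, -0.0, -0.0]
contact_force: [0.0, 0.2, -0.9]
gripper_width: 24.0
grasp_force: 0.0
```

>>> carry_out(slide=[[0, 0, 0.001], [0, 0, 0.002], [0, 0, 0.003], [0, 0, 0.003]], roll=[0, 0, 0, 0], claw=[0.024, 0.024, 0.024, 0.024])

```text
clock: 21.18
position: [572.1, -137.1, 281.0]
ee_rot: [0.99, -0.142, 0.0, 0.0]
contact_force: [-1.8, 0.6, 5.2]
gripper_width: 23.8
grasp_force: 2.6
```

>>> carry_out(slide=[[0, 0, 0.001], [0, 0, 0.002], [0, 0, 0.002]], roll=[0, 0, 0], claw=[0.024, 0.024, 0.024])

```text
clock: 21.55
position: [572.1, -137.1, 278.8]
ee_rot: [0.99, -0.142, 0.0, 0.0]
contact_force: [-1.8, 1.4, 5.2]
gripper_width: 24.1
grasp_force: 2.6
```

It is sliding at about 5 N plus the platen's weight, which matches the collar's 9 N. I continue straight down.

>>> carry_out(slide=[[0, 0, 0.001], [0, 0, 0.002], [0, 0, 0.0035], [0, 0, 0.005], [0, 0, 0.0065], [0, 0, 0.008], [0, 0, 0.0095], [0, 0, 0.011]], roll=[0, 0, 0, 0, 0, 0, 0, 0], claw=[0.024, 0.024, 0.024, 0.024, 0.024, 0.024, 0.024, 0.024])

```text
clock: 22.55
position: [572.1, -137.1, 267.7]
ee_rot: [0.99, -0.142, 0.0, 0.0]
contact_force: [-1.5, 0.5, 5.7]
gripper_width: 24.3
grasp_force: 2.7
```

Run:
```python
from m import *
st();print(read_state()["wrist_torque"])
q=get_image("scene")
cv2.imwrite("pics/push.png",cv2.resize(q["img"][165:265,190:310],None,fx=5,fy=5,interpolation=cv2.INTER_CUBIC)[...,::-1])
```

```text
t22.55 pos [ 572.1 -137.1  267.7] F [-1.5  0.5  5.7] w24.3 g2.7 yaw -16.29 zz -1.0000 j [ 0.04  0.45 -0.26  0.   -0.86  1.25]
[0.14801489 0.44268284 0.02993539]
```

View pics/push.png

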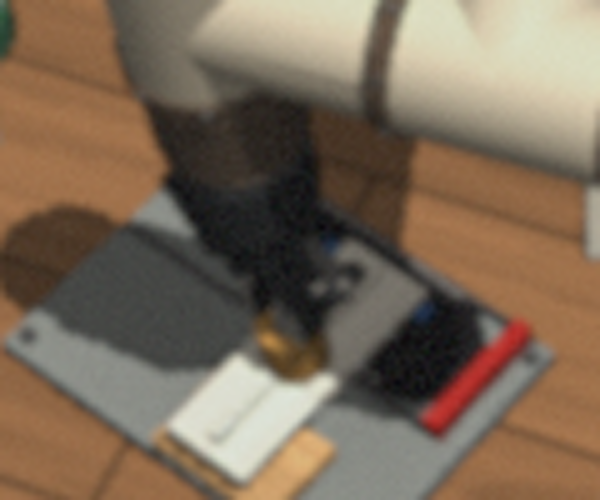

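The platen is going down square (plate edge at crop (240,475), now near the packing block), with no binding. I continue.

>>> carry_out(slide=[[0, 0, 0.001], [0, 0, 0.0025], [0, 0, 0.004], [0, 0, 0.0055], [0, 0, 0.007], [0, 0, 0.0085], [0, 0, 0.01], [0, 0, 0.0115]], roll=[0, 0, 0, 0, 0, 0, 0, 0], claw=[0.024, 0.024, 0.024, 0.024, 0.024, 0.024, 0.024, 0.024])

```text
clock: 23.6
position: [572.1, -137.1, 256.2]
ee_rot: [0.99, -0.142, 0.0, 0.0]
contact_force: [-1.8, 2.0, 4.8]
gripper_width: 24.0
grasp_force: 2.7
```

>>> carry_out(slide=[[0, 0, 0.001], [0, 0, 0.002], [0, 0, 0.003], [0, 0, 0.004], [0, 0, 0.005], [0, 0, 0.006], [0, 0, 0.006]], roll=[0, 0, 0, 0, 0, 0, 0], claw=[0.024, 0.024, 0.024, 0.024, 0.024, 0.024, 0.024])

```text
clock: 24.48
position: [572.1, -137.1, 250.0]
ee_rot: [0.99, -0.142, 0.0, 0.0]
contact_force: [-0.7, 0.2, 4.9]
gripper_width: 23.9
grasp_force: 2.4
```

>>> carry_out(slide=[[0, 0, 0.001], [0, 0, 0.002], [0, 0, 0.002]], roll=[0, 0, 0], claw=[0.024, 0.024, 0.024])

```text
clock: 24.85
position: [572.0, -137.1, 248.4]
ee_rot: [0.99, -0.142, 0.0, 0.0]
contact_force: [-3.1, 0.8, 7.9]
gripper_width: 24.1
grasp_force: 3.7
```

>>> carry_out(slide=[[0, 0, 0.001], [0, 0, 0.0015], [0, 0, 0.0015]], roll=[0, 0, 0], claw=[0.024, 0.024, 0.024])

```text
clock: 25.22
position: [572.0, -137.1, 248.4]
ee_rot: [0.99, -0.141, 0.0, 0.0]
contact_force: [-5.7, 1.6, 14.6]
gripper_width: 24.2
grasp_force: 7.3
```

>>> carry_out(slide=[[0, 0, 0.001], [0, 0, 0.0015], [0, 0, 0.0015]], roll=[0, 0, 0], claw=[0.024, 0.024, 0.024])

```text
clock: 25.6
position: [572.0, -137.0, 248.4]
ee_rot: [0.99, -0.141, 0.001, 0.0]
contact_force: [-7.7, 2.8, 22.2]
gripper_width: 24.1
grasp_force: 10.9
```

It is hard against something at TCP 248.4. I back off and check that the plate lies flat at 27 mm.

>>> carry_out(slide=[[0, 0, -0.003], [0, 0, -0.01], [0, 0, -0.06], [0, 0, -0.12], [0, 0, -0.18], [0.0, -0.05, -0.2], [0.0, -0.11, -0.2], [0, -0.17, -0.2]], roll=[0, 0, 0, 0, 0, 0, 0, 0], claw=[0.024, 0.024, 0.024, 0.024, 0.024, 0.024, 0.024, 0.024])

```text
clock: 26.6
position: [620.0, 27.5, 444.7]
ee_rot: [0.99, -0.142, 0.0, -0.0]
contact_force: [0.1, -0.1, -0.6]
gripper_width: 23.9
grasp_force: 0.0
```

>>> carry_out(slide=[[0, -0.06, 0], [0, -0.12, 0], [0, -0.18, 0], [0, -0.18, 0]], roll=[0, 0, 0, 0], claw=[0.024, 0.024, 0.024, 0.024])

```text
clock: 27.1
position: [670.9, 203.3, 441.8]
ee_rot: [0.99, -0.139, -0.001, 0.0]
contact_force: [-0.0, -1.3, -0.7]
gripper_width: 24.0
grasp_force: 0.0
```

Run:
```python
from m import *
np.set_printoptions(precision=1,suppress=True)
st()
rows=[]
c,s=np.cos(np.radians(PY)),np.sin(np.radians(PY))
for n,x,y,b in(("top",335,200,(-1.3,-1.7)),("scene",190,180,(1.3,1.7))):
    v=get_image(n);P=cloud(v)
    d=P[...,:2]-PR-b;X=c*d[...,0]+s*d[...,1];Y=-s*d[...,0]+c*d[...,1];Z=P[...,2]
    for nm,x0,x1,y0,y1 in(("arm-",-72,-35,-22,22),("arm-tip",-76,-62,-22,22),("arm+",35,72,-22,22),("hub",-20,20,-20,20),("packing",40,78,34,42),("bed",30,75,-150,-70),("ski",-90,-40,38,48),("gap",-75,-50,65,72)):
        m=(X>x0)&(X<x1)&(Y>y0)&(Y<y1)&(Z>-5)&(Z<140);print(n,nm,m.sum(),np.percentile(Z[m],[20,50,80]))
    rows.append(cv2.resize(v["img"][y:y+80,x:x+110],None,fx=5,fy=5,interpolation=cv2.INTER_CUBIC)[:300*2,:400][...,::-1] if 0 else cv2.resize(v["img"][y:y+80,x:x+100],None,fx=4,fy=4,interpolation=cv2.INTER_CUBIC)[...,::-1])
    np.savez(n+"_end.npz",**{a:np.array(e) for a,e in v.items()})
cv2.imwrite("pics/end.png",np.hstack(rows))
```

```text
t27.10 pos [670.9 203.3 441.8] F [-0.  -1.3 -0.7] w24.0 g0.0 yaw -16.04 zz -1.0000 j [ 0.5  0.5  0.3 -0.  -1.4  0.8]
top arm- 132 [31.8 35.1 38.5]
top arm-tip 49 [32.4 35.  38. ]
top arm+ 126 [31.3 35.  38.7]
top hub 138 [51.1 73.8 79.3]
top packing 26 [24.  28.1 29.9]
top bed 279 [10.9 14.2 17.7]
top ski 41 [23.4 26.6 30.7]
top gap 15 [24.4 26.3 31.1]
scene arm- 155 [32.6 35.2 38.7]
scene arm-tip 58 [32.6 34.9 38. ]
scene arm+ 177 [32.6 34.4 37.8]
scene hub 262 [43.3 71.4 78.9]
scene packing 38 [23.8 26.5 29.2]
scene bed 340 [12.3 14.4 16.8]
scene ski 46 [24.  26.2 28.5]
scene gap 14 [23.6 25.  28.5]
```

View pics/end.png

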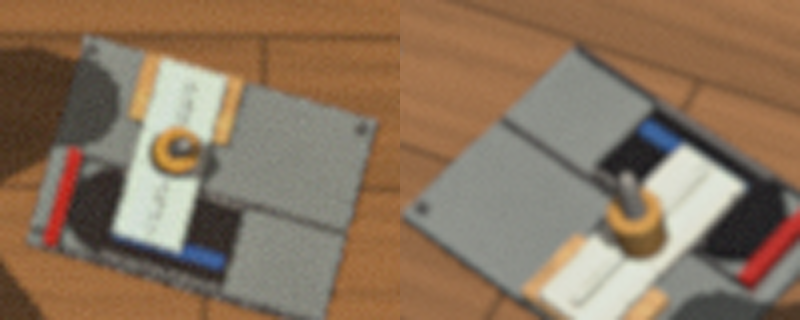

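The plate top measures 35 mm on both arms, so it lies flat on the ski and the packing block. The rod stands out of the hub (crop (180,150) / (628,185)), and the ski's round end is at the red stop (top crop (80,215)). I hand it in.

```bash
python3 -c "
from bench import *
print(job_done())"
```

```text
the job is handed in; nothing more can be done
None
```

The job is handed in: the ski is against the red stop, and the platen was set on the collar, let go of, then pushed straight down until both arms lay flat on the ski and packing block, about 27 s in.

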